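Screw the stopper into the coffee server without crossing the threads

TASK

The insulated coffee server has just been filled: take its black stopper from the tray by the bar grip, set it gently and level in the server's neck and screw it clockwise just until it is fully home and stays down when you let go. Where its threads start is not marked, so start it gently; if it binds early while it still stands high it is crossed, so stop at once without forcing it, turn it back until it drops into a start, and try again. Leave the mugs, the tin and the creamer where they are.

Things in the scene. Friction and masses are not known exactly. Their poses are not given: they have to be found in the camera images.
- server: insulated coffee server: steel body 136 mm wide, black handle, locked in a round black drip stand (178 mm wide) so that it neither slides nor turns. Origin under its centre, on the worktop, z up; handle on its +y side, reaching 118 mm from the axis. The neck is central and upright; its threaded ring is bedded in silicone and yields about 6 N m per rad in turning, 12 N per mm up or down
- server_neck (a point): centre of the neck's rim, 180 mm above the server's origin, same axes. The neck is 89 mm wide outside; on its rim lies an orange silicone seal ring, 76 to 88 mm wide, 5 mm high, that springs down by up to 4 mm at about 2 N per mm. The mouth is bevelled down to a bore of 69 mm
- server_thread (a point): on the neck's axis, 171 mm above the server's origin, at the thread starts; server's axes. 3 equal starts: from each a grey rib (4.5 mm thick, tapered below at its start, reaching 6 mm in from the bore) runs 68 degrees clockwise seen from above, falling 5 mm, to an upright stop 8 degrees wide; then a 44-degree gap to the next start. The angle of the starts varies, unrelated to handle or axes
- stopper: black screw-in stopper, about 160 g, upright on the tray; origin under the middle of its foot, z up. Plug 52 mm wide with a tapered foot; flange 90 mm wide, 26 to 32.5 mm above the foot. Foot height above the worktop in the neck: 163 to 169 mm with the lugs on top of the ribs, about 158 mm once dropped into the gaps, flange on the seal, about 156 mm fully home, where its threads hold it
- stopper_grip (a point): in the stopper's bar grip, on its axis, 56 mm above the foot, same axes. The bar lies along x: 54 mm long, 18 mm wide across y, from 32 to 68 mm above the foot; pinch it across its width. A sound thread turns with less than about 0.2 N m
- stopper_lugs (a point): on the axis at the 3 lugs, 10 mm above the foot (lugs 20 degrees of arc, 4 mm thick, 64 mm over all). On top of ribs: clockwise they bind on the stops within 68 degrees, still high (crossed); anticlockwise they climb, then drop about 10 mm into a gap (24 degrees of play). From there clockwise they run under the ribs, sinking 4 mm per rad, and meet the stops after 68 to 92 degrees: home
- mug_a: plain white mug, 84 mm wide, 93 mm high, behind the tray and server; bystander, leave it. Origin under its centre
- mug_b: plain white mug, 85 mm wide, 94 mm high, behind the server; bystander, leave it. Origin under its centre
- milk_tin: small round tin with a red and cream wrapper, 57 mm wide, 72 mm high, at the left; bystander, leave it. Origin under its centre
- creamer: small steel creamer jug with a lid and handle, 134 mm high, at the left; bystander, leave it. Origin under its centre
- tray: dark baking tray, 201 by 261 mm, rim 31 mm high, floor 4 mm thick, that the stopper stands in; it does not shift. Origin under its centre

How it is judged:
By the outcome, as a careful person would: the job done as asked, in the order asked, and still so for the second after the job is handed in, with the robot touching nothing.
It also fails if it takes over 72 s, if anything falls off the work surface, if the arm or the gripper's body presses on something with over 40 N, if the wrist force passes 120 N, or if a joint passes its speed limit or range.

ROBOT

A 6-joint arm with a two-finger parallel gripper is mounted at the origin on a cart in front of the work surface, level with it; the furniture and walls round the work are solid. World frame = base frame: x ahead of the robot, y to its left, z up, the work surface at z = 0. Lengths are in mm, angles in rad, forces in N, time in s.
With the tool pointing down it reaches from about 275 to 1000 mm from the base axis. Payload 8.4 kg.
Tool frame: the origin (TCP) lies at the very end of the fingers, on their centre line; the grasp point (between the pads) lies 19 mm behind it; z points along the fingers, y is the line along which they close (so a half turn about z gives the same grasp; the last joint's range is limited). The gripper opens to 85 mm and grips with 20 to 120 N. Pads are 22 mm wide; open, the fingers measure 114 mm over their backs; the gripper's body (76 mm by 85 mm) begins 54 mm behind the grasp point. The pads swing forward as they close: fully open they stand 13 mm farther back than shut.
Start: joints at [-1.182, 0.353, 1.633, -0, 1.155, -0.002], TCP at [238.079, -577.881, 231.281] pointing down, gripper open.
Joint ranges: [-2.63, 2.63], [-0.92, 2.1], [0.06, 2.66], [-1.3, 4.44], [0, 2.69], [-3.02, 3.02]. Speed limits (rad/s): [2.22, 2.22, 2.79, 3.14, 3.14, 3.14].

INTERFACE

Orientations are given as [roll, pitch, yaw] about the fixed x, y, z axes, in that order (R = Rz(yaw) Ry(pitch) Rx(roll)).
In Python, from rig import sensors, grab_frame, camera_params, order gives the robot as it stands. The module is installed in compiled form; this text tells all that it offers.
- The arm moves only by the tool move_arm, never from a script. Its argument "motion" is a list of rows, each a list of 7 numbers: the turn, a rotation vector about the tool's x, y, z in rad, then the shift along the tool's x, y, z in m, then the finger opening in m, from 0 to 0.0854. A call has 1 to 8 rows; each row is the pose to reach, as a shift and turn from the pose commanded when the call began, along the tool's axes at that moment; what a row does not reach only later rows make up. A row lasts 1/8 s, in which the tool goes at most 62.5 mm and 10.7 degrees, less where a joint would pass 70% of its speed; a pose out of reach is approached as far as the arm can. A call with a gripper value outside its range is refused whole. The fingers move at their own pace and stop on an object; "grip_force" is the grip in N (left out, the last holds). Time passes only in rows, so rows that repeat a pose let the fingers close. It gives the time, the measured TCP pose, the force, the opening and the grip force at its end, in the units of the state.
- sensors.sense(): the state, without advancing time (a new reading comes with each control period).
- grab_frame(name): name is "scene" or "top"; returns (picture, depth): 420x560x3 uint8, red, green, blue; 420x560 float32, mm along the optical axis (not along the pixel's ray), 0 where there is no reading.
- camera_params(name): a dict with "camera_matrix" (3x3 intrinsics, pixels), "world_from_camera" (4x4, takes a point from camera to world coordinates). Camera axes: x right, y down, z forward; pixel columns grow to the right and rows downward; lengths in mm; the calibration is good to about 2 mm. A picture is of the moment at which its call begins. camera_params takes no time and is no camera call.
- order.sign_off(): hands the job in; it is judged then, once.
The state is a dict: "clock": time; "qpos": joint angles; "qvel": joint speeds; "joint_efforts": joint torques, N m; "eef_pos": TCP position; "tcp_rot": TCP orientation; "contact_force": force on the tool from outside, world axes, zero at the start; "wrist_torque": the same for the moment, N m; "opening": opening from 0.0 (shut) to 1.0 (fully open); "grasp_force": force on a finger pad.
Only numpy, scipy, OpenCV 4.12 (cv2) and the standard library are available. Lean on these libraries where they do the work, as an engineer would, in place of code of your own. Each camera call takes 0.05 s, during which the arm holds its last target. There are 200 camera calls.

## Working session

There is one attempt and no reset: what is moved stays moved. The work goes in short steps, Python scripts to look and compute and a tool call to move; the robot and the scene stay as the last step left them, time stands still between calls to the robot, and variables do not carry over. Pictures are saved under pics/ and viewed, at most 10 in all, crops included, and the job is handed in when it is done.

Besides the shell and the picture viewer there is one more tool, called after "Emit:" as name(argument=value, ...) on one line, values as JSON. move_arm: Moves the arm, as the interface text tells. Its arguments: {"type":"object","properties":{"motion":{"type":"array","items":{"type":"array","items":{"type":"number"}}},"grip_force":{"type":"number"}},"required":["motion"]}

```bash
mkdir -p pics; cat > h.py <<'E'
import numpy as np, cv2
from rig import sensors, grab_frame, camera_params, order
def cloud(n,d):
    p=camera_params(n);K=np.array(p["camera_matrix"]);T=np.array(p["world_from_camera"])
    v,u=np.indices(d.shape);c=np.stack([(u-K[0,2])/K[0,0]*d,(v-K[1,2])/K[1,1]*d,d],-1)
    return c@T[:3,:3].T+T[:3,3]
def pix(n,P):
    p=camera_params(n);K=np.array(p["camera_matrix"]);T=np.array(p["world_from_camera"])
    c=(np.atleast_2d(P)-T[:3,3])@T[:3,:3];q=c@K.T;return q[:,:2]/q[:,2:]
E
python3 - <<'E'
from h import *
for n in("scene","top"):
    im,d=grab_frame(n);cv2.imwrite(f"pics/{n}0.png",im[...,::-1]);np.save(n+"0.npy",d);
    print(n,np.round(camera_params(n)["world_from_camera"],3).tolist(),np.array(camera_params(n)["camera_matrix"]).tolist())
print(sensors.sense())
E
```

```text
scene [[-0.871, -0.286, 0.4, 135.218], [-0.492, 0.494, -0.717, 931.363], [0.007, -0.821, -0.571, 825.24], [0.0, 0.0, 0.0, 1.0]] [[459.4907565336826, 0.0, 282.4877906305154], [0.0, 459.4907565336826, 210.34475040490196], [0.0, 0.0, 1.0]]
top [[0.185, -0.95, 0.252, 215.567], [-0.983, -0.18, 0.043, -12.304], [0.005, -0.255, -0.967, 1703.337], [0.0, 0.0, 0.0, 1.0]] [[539.8102145250746, 0.0, 283.7789112728477], [0.0, 539.8102145250746, 210.2009248649635], [0.0, 0.0, 1.0]]
{'clock': 0.1, 'qpos': array([-1.18236108e+00,  3.53598419e-01,  1.63405881e+00, -1.57516706e-06,
        1.15521001e+00, -2.38583230e-03]), 'qvel': array([-0.00037566, -0.00163593, -0.00377237,  0.00022435,  0.00135284,
        0.00033961]), 'joint_efforts': array([ 1.95599347e-05, -6.06353474e+01, -3.42821145e+01,  8.82933568e-05,
        4.00182485e-03, -3.65136896e-05]), 'eef_pos': array([ 237.93660609, -577.47027831,  230.62496753]), 'tcp_rot': array([-3.14031807e+00, -1.60067329e-06,  3.90821716e-01]), 'contact_force': array([-0.24356591,  0.19291824,  0.54282902]), 'wrist_torque': array([-0.01666158, -0.00149926, -0.00950452]), 'grasp_force': 0.0, 'opening': 1.0041391744143078}
```

View pics/scene0.png

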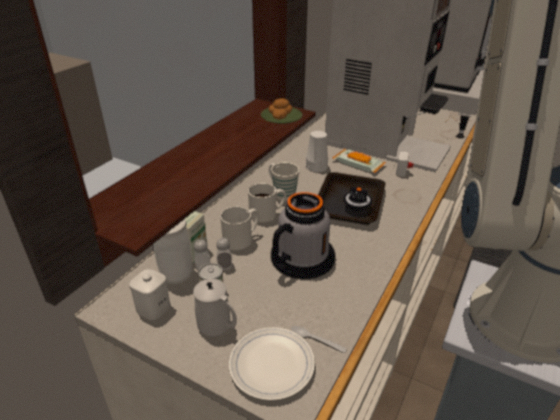

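View pics/top0.png

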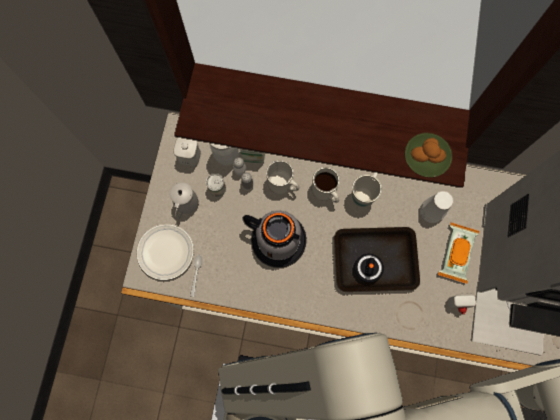

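The scene view shows the server at (304,235) with its orange ring at (304,205), and the stopper at (357,198) in the tray. In the top view the ring is at (279,229) and the stopper at (369,267). Next I'll measure both.

```bash
python3 - <<'E'
from h import *
import scipy.optimize as so
for n,rb in(("scene",(285,190,325,222)),("top",(260,210,298,246))):
    im=cv2.imread(f"pics/{n}0.png");d=np.load(n+"0.npy");C=cloud(n,d)
    hsv=cv2.cvtColor(im,cv2.COLOR_BGR2HSV)
    m=((hsv[...,0]<18)&(hsv[...,1]>150)&(hsv[...,2]>110))
    mm=np.zeros_like(m);x0,y0,x1,y1=rb;mm[y0:y1,x0:x1]=m[y0:y1,x0:x1]
    P=C[mm];print(n,"ring",mm.sum(),np.percentile(P[:,2],[10,50,90]).round(1))
    # cast rays on plane z=185
    p=camera_params(n);K=np.array(p["camera_matrix"]);T=np.array(p["world_from_camera"])
    def ray(u,v,z):
        r=np.stack([(u-K[0,2])/K[0,0],(v-K[1,2])/K[1,1],np.ones_like(u)],-1)@T[:3,:3].T
        return T[:3,3]+r*((z-T[2,3])/r[:,2])[:,None]
    v,u=np.nonzero(mm);Q=ray(u.astype(float),v.astype(float),184.)
    f=so.least_squares(lambda c:np.hypot(Q[:,0]-c[0],Q[:,1]-c[1])-41,Q.mean(0)[:2],loss="soft_l1");print("ring ctr",f.x, "depth ctr med",(P.min(0)+P.max(0))/2)
    # stopper: bar/flange points by height
    a,b=(357,198) if n=="scene" else (369,267)
    S=C[b-25:b+25,a-25:a+25].reshape(-1,3)
    for lo,hi in((29,44),(60,82)):
        s=S[(S[:,2]>lo)&(S[:,2]<hi)]
        if n=="scene": pass
        print(lo,hi,len(s),s.mean(0).round(1),s.min(0).round(1),s.max(0).round(1))
        if lo==60:
            r=cv2.minAreaRect(s[:,:2].astype(np.float32));print("bar rect",r)
    crop=im[b-30:b+30,a-40:a+40];cv2.imwrite(f"pics/st_{n}.png",cv2.resize(crop,None,fx=5,fy=5,interpolation=cv2.INTER_CUBIC))
a=cv2.imread("pics/st_scene.png");b=cv2.imread("pics/st_top.png");cv2.imwrite("pics/st.png",np.hstack([a,b]))
E
```

```text
scene ring 200 [150.9 184.3 186.5]
ring ctr [556.43942049  63.3850978 ] depth ctr med [430.26250961 348.91998824 411.97777945]
29 44 583 [ 506.  -228.2   33.9] [ 429.7 -388.9   29. ] [ 654.4 -113.1   43.8]
60 82 105 [ 514.1 -225.2   69. ] [ 487.4 -240.    60.2] [ 542.7 -216.2   75.9]
bar rect ((515.0751342773438, -228.65716552734375), (55.32265090942383, 23.674604415893555), 1.7039016485214233)
top ring 230 [173.3 182.4 188. ]
ring ctr [558.54485875  62.28925978] depth ctr med [563.20943608  63.10924889 168.9987959 ]
29 44 609 [ 503.5 -233.1   35.1] [ 432.7 -316.    29. ] [ 562.3 -167.4   44. ]
60 82 105 [ 517.  -230.9   70.9] [ 490.9 -240.9   62.7] [ 543.8 -221.6   80.5]
bar rect ((517.3373413085938, -231.26995849609375), (52.96900939941406, 19.221830368041992), 0.08525398373603821)
```

View pics/st.png

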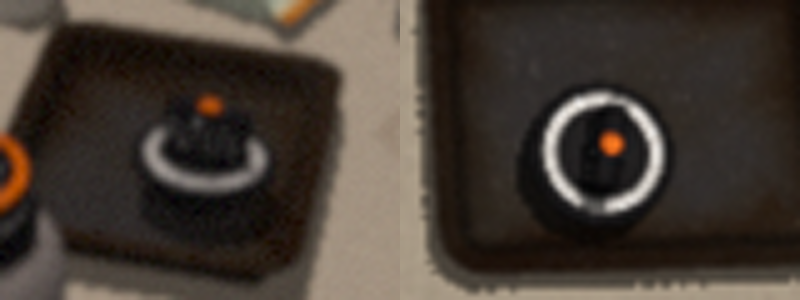

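The left crop (scene) and right crop (top) show the stopper's white flange ring, centred near (205,155) and (605,150) in the montage. The bar lies roughly vertical in the top crop, with an orange dot toward its far end at (612,144). I'll refine the centre and the bar direction.

```bash
python3 - <<'E'
from h import *
for n,(a,b) in(("scene",(357,198)),("top",(369,267))):
    im=cv2.imread(f"pics/{n}0.png");hsv=cv2.cvtColor(im,cv2.COLOR_BGR2HSV)
    p=camera_params(n);K=np.array(p["camera_matrix"]);T=np.array(p["world_from_camera"])
    def ray(uv,z):
        uv=np.asarray(uv,float).reshape(-1,2)
        r=np.c_[(uv[:,0]-K[0,2])/K[0,0],(uv[:,1]-K[1,2])/K[1,1],np.ones(len(uv))]@T[:3,:3].T
        return T[:3,3]+r*((z-T[2,3])/r[:,2])[:,None]
    w=np.zeros(im.shape[:2],bool);w[b-20:b+20,a-18:a+18]=1
    white=w&(hsv[...,1]<70)&(hsv[...,2]>90)
    v,u=np.nonzero(white);(c,ax,an)=cv2.fitEllipse(cv2.findContours(white.astype(np.uint8),0,2)[0][0])
    Q=ray(np.c_[u,v],36.5)
    import scipy.optimize as so
    f=so.least_squares(lambda c:np.hypot(Q[:,0]-c[0],Q[:,1]-c[1])-c[2],[*Q.mean(0)[:2],35],loss="soft_l1")
    print(n,"white",white.sum(),f.x.round(1),"ellipse",ray(c,36.5).round(1),"std",f.fun.std().round(1))
    o=w&(hsv[...,0]<18)&(hsv[...,1]>140)&(hsv[...,2]>90)
    vo,uo=np.nonzero(o);print("dot",o.sum(),ray([uo.mean(),vo.mean()],72).round(1))
    # ring with free z
    R=cv2.cvtColor(im,cv2.COLOR_BGR2GRAY)
    # dark bar edges against ring: print depth-based height principal axis
    C=cloud(n,np.load(n+"0.npy"));S=C[b-20:b+20,a-20:a+20].reshape(-1,3);s=S[(S[:,2]>58)&(S[:,2]<85)][:,:2]
    e,V=np.linalg.eigh(np.cov(s.T));print("axis deg",np.degrees(np.arctan(V[1,1]/V[0,1])).round(1),(e**.5*12**.5).round(1), s.mean(0))
E
```

```text
scene white 95 [ 516.9 -233.4   33.7] ellipse [[ 516.8 -232.5   36.5]] std 11.7
dot 14 [[ 517.3 -233.1   72. ]]
axis deg 1.3 [16.8 54.1] [ 514.18101507 -224.83926439]
top white 194 [ 519.8 -233.    33.6] ellipse [[ 519.7 -231.8   36.5]] std 2.8
dot 19 [[ 519.7 -232.5   72. ]]
axis deg 0.2 [18.5 52.9] [ 516.86329314 -230.88086847]
```

Emit:
move_arm(motion=[[0,0,0.056,0.0558,-0.0303,0.01,0.0854],[0,0,0.112,0.1115,-0.0607,0.02,0.0854],[0,0,0.167,0.1673,-0.091,0.03,0.0854],[0,0,0.223,0.223,-0.1213,0.04,0.0854],[0,0,0.279,0.279,-0.1517,0.055,0.0854],[0,0,0.335,0.3346,-0.182,0.07,0.0854],[0,0,0.391,0.3904,-0.2123,0.09,0.0854],[0,0,0.391,0.3904,-0.2123,0.1,0.0854]], grip_force=30)

```text
clock: 1.1
eef_pos: [519.6, -230.2, 130.4]
tcp_rot: [-3.141, 0.0, 0.003]
contact_force: [-0.4, -0.3, 0.5]
opening: 1.0
grasp_force: 0.0
```

Emit:
move_arm(motion=[[0,0,0.003,-0.0015,0.002,0.03,0.06],[0,0,0.003,-0.0015,0.002,0.06,0.05],[0,0,0.003,-0.0015,0.002,0.08,0.045],[0,0,0.003,-0.0015,0.002,0.088,0.04],[0,0,0.003,-0.0015,0.002,0.088,0.04]])

```text
clock: 1.72
eef_pos: [516.2, -235.2, 43.0]
tcp_rot: [-3.141, 0.001, -0.003]
contact_force: [-0.2, 0.5, -0.2]
opening: 0.471
grasp_force: 0.0
```

```bash
python3 - <<'E'
from h import *
o=[]
for n,(a,b) in(("scene",(357,198)),("top",(369,267))):
    im,d=grab_frame(n);im=im[...,::-1];o.append(cv2.resize(im[b-40:b+40,a-50:a+50],(400,320),interpolation=cv2.INTER_CUBIC))
cv2.imwrite("pics/g1.png",np.hstack(o));s=sensors.sense();print(s["eef_pos"],s["tcp_rot"],s["contact_force"],s["opening"])
E
```

```text
[ 517.02508052 -235.32810312   43.95693606] [ 3.14115443e+00 -8.65440768e-04 -3.34172542e-03] [0.27231796 0.28981026 0.23354236] 0.4657397617267183
```

View pics/g1.png

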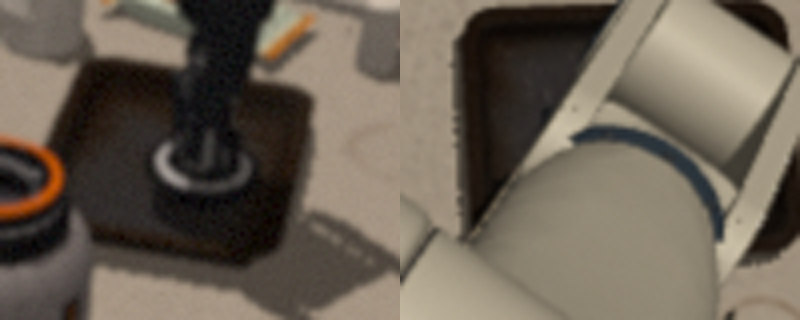

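The scene crop shows the fingers straddling the bar above the white flange ring, with the arm blocking the top view. I'll correct the small offset and close.

Emit:
move_arm(motion=[[0,0,0,0.0015,-0.0025,0.001,0.04],[0,0,0,0.0015,-0.0025,0.001,0.02],[0,0,0,0.0015,-0.0025,0.001,0.005],[0,0,0,0.0015,-0.0025,0.001,0.005],[0,0,0,0.0015,-0.0025,0.001,0.005],[0,0,0,0.0015,-0.0025,0.001,0.005]], grip_force=40)

```text
clock: 2.58
eef_pos: [518.4, -232.3, 42.5]
tcp_rot: [-3.142, -0.0, -0.003]
contact_force: [0.4, 1.7, 5.3]
opening: 0.199
grasp_force: 44.5
```

Emit:
move_arm(motion=[[0,0,0,0,0,-0.03,0.005],[0,0,0,0,0,-0.08,0.005],[0,0,0,0,0,-0.13,0.005],[0,0,-0.05,0.005,-0.03,-0.18,0.005],[0,0,-0.13,0.01,-0.08,-0.205,0.005],[0,0,-0.22,0.015,-0.13,-0.205,0.005],[0,0,-0.32,0.025,-0.18,-0.205,0.005],[0,0,-0.42,0.03,-0.23,-0.205,0.005]])

```text
clock: 3.58
eef_pos: [548.9, -1.1, 247.0]
tcp_rot: [3.141, 0.0, 0.42]
contact_force: [0.1, -0.4, -1.5]
opening: 0.202
grasp_force: 43.8
```

Emit:
move_arm(motion=[[0,0,-0.05,0.0165,-0.025,0,0.005],[0,0,-0.1,0.033,-0.0435,0,0.005],[0,0,-0.1,0.035,-0.0555,0,0.005],[0,0,-0.1,0.035,-0.0555,0,0.005],[0,0,-0.1,0.035,-0.0555,0,0.005]])

```text
clock: 4.2
eef_pos: [558.1, 61.6, 247.2]
tcp_rot: [3.141, 0.001, 0.516]
contact_force: [0.0, -0.4, -2.2]
opening: 0.199
grasp_force: 43.8
```

```bash
python3 - <<'E'
from h import *
o=[]
for n,(a,b) in(("scene",(304,200)),("top",(279,229))):
    im,d=grab_frame(n);im=im[...,::-1];o.append(cv2.resize(im[b-40:b+40,a-50:a+50],(400,320),interpolation=cv2.INTER_CUBIC))
cv2.imwrite("pics/g2.png",np.hstack(o));s=sensors.sense();print({k:np.round(s[k],3) for k in s})
E
```

```text
{'clock': np.float64(4.3), 'qpos': array([ 0.107,  0.24 ,  1.753, -0.   ,  1.149,  1.163]), 'qvel': array([ 0.001,  0.   , -0.004,  0.001, -0.   ,  0.001]), 'joint_efforts': array([ 2.5300e-01, -5.2831e+01, -3.4611e+01,  7.0000e-03,  8.0000e-03,
        2.0000e-03]), 'eef_pos': array([558.331,  61.541, 247.298]), 'tcp_rot': array([3.141, 0.   , 0.515]), 'contact_force': array([ 0.071,  0.413, -1.412]), 'wrist_torque': array([ 0.028,  0.018, -0.017]), 'grasp_force': np.float64(43.773), 'opening': np.float64(0.204)}
```

View pics/g2.png

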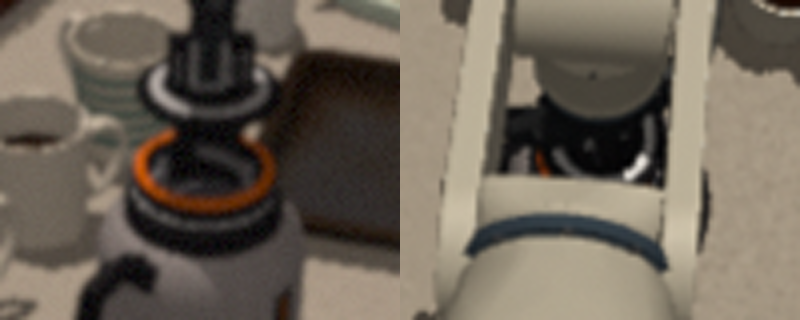

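The scene crop shows the stopper level above the neck: white ring at about (208,95), orange seal at about (205,170). I'll measure the relative offset from the same camera.

```bash
cat >> h.py <<'E'
import scipy.optimize as so
def ray(n,uv,z):
    p=camera_params(n);K=np.array(p["camera_matrix"]);T=np.array(p["world_from_camera"])
    uv=np.asarray(uv,float).reshape(-1,2)
    r=np.c_[(uv[:,0]-K[0,2])/K[0,0],(uv[:,1]-K[1,2])/K[1,1],np.ones(len(uv))]@T[:3,:3].T
    return T[:3,3]+r*((z-T[2,3])/r[:,2])[:,None]
def circ(n,mask,z,r):
    v,u=np.nonzero(mask);Q=ray(n,np.c_[u,v],z)
    f=so.least_squares(lambda c:np.hypot(Q[:,0]-c[0],Q[:,1]-c[1])-r,np.median(Q,0)[:2],loss="soft_l1",f_scale=2)
    return f.x.round(1),len(u),np.abs(f.fun).mean().round(1)
E
python3 - <<'E'
from h import *
n="scene"
im,d=grab_frame(n);im=im[...,::-1].copy();hsv=cv2.cvtColor(im,cv2.COLOR_BGR2HSV)
v,u=np.indices(d.shape)
z=241.3
c=pix(n,[558,62,z])[0];print("expected px",c)
w=(abs(u-c[0])<22)&(abs(v-c[1])<16)
Q=ray(n,np.c_[u.ravel(),v.ravel()],z)[:,:2].reshape(*d.shape,2)
w=np.hypot(Q[...,0]-558,Q[...,1]-62)<44
w&=(hsv[...,1]<70)&(hsv[...,2]>85)
print("white",circ(n,w,z,33.6))
o=(abs(u-304)<22)&(abs(v-205)<18)&(hsv[...,0]<18)&(hsv[...,1]>150)&(hsv[...,2]>110)
print("seal",circ(n,o,184,41))
im[w]=(255,0,0);cv2.imwrite("pics/w.png",im)
E
```

```text
expected px [305.00408899 181.19824186]
white (array([559.2,  56.9]), 85, np.float64(3.2))
seal (array([620.2,  96.9]), 62, np.float64(8.1))
```

Emit:
move_arm(motion=[[0,0,0,0,-0.0012,0.008,0.005],[0,0,0,0,-0.0012,0.016,0.005],[0,0,0,0,-0.0012,0.023,0.005],[0,0,0,0,-0.0012,0.027,0.005],[0,0,0,0,-0.0012,0.031,0.005],[0,0,0,0,-0.0012,0.034,0.005],[0,0,0,0,-0.0012,0.034,0.005]])

```text
clock: 5.22
eef_pos: [557.8, 63.5, 213.1]
tcp_rot: [-3.141, 0.0, 0.517]
contact_force: [1.0, 0.1, -1.0]
opening: 0.202
grasp_force: 43.8
```

Emit:
move_arm(motion=[[0,0,0,0,0,0.0015,0.005],[0,0,0,0,0,0.003,0.005],[0,0,0,0,0,0.004,0.005],[0,0,0,0,0,0.005,0.005],[0,0,0,0,0,0.005,0.005]])

```text
clock: 5.85
eef_pos: [557.8, 63.5, 208.2]
tcp_rot: [-3.142, 0.0, 0.517]
contact_force: [-0.2, -0.1, -1.4]
opening: 0.201
grasp_force: 43.8
```

Emit:
move_arm(motion=[[0,0,0,0,0,0.001,0.005],[0,0,0,0,0,0.002,0.005],[0,0,0,0,0,0.002,0.005]])

```text
clock: 6.22
eef_pos: [557.8, 63.5, 206.2]
tcp_rot: [-3.142, 0.0, 0.517]
contact_force: [0.3, 0.4, -1.9]
opening: 0.202
grasp_force: 43.8
```

```bash
cat > s.py <<'E'
from rig import sensors
s=sensors.sense();print({k:s[k].round(2) for k in("eef_pos","tcp_rot","contact_force","wrist_torque")},s["qpos"][5].round(3))
E
python3 s.py
```

```text
{'eef_pos': array([557.78,  63.51, 206.18]), 'tcp_rot': array([-3.14,  0.  ,  0.52]), 'contact_force': array([ 0.26,  0.44, -1.94]), 'wrist_torque': array([ 0.03,  0.01, -0.01])} 1.165
```

Emit:
move_arm(motion=[[0,0,0,0,0,0.001,0.005],[0,0,0,0,0,0.002,0.005],[0,0,0,0,0,0.002,0.005]])

```text
clock: 6.6
eef_pos: [557.8, 63.5, 204.2]
tcp_rot: [-3.141, 0.0, 0.517]
contact_force: [-0.6, -0.6, -1.8]
opening: 0.202
grasp_force: 43.8
```

```bash
python3 s.py
```

```text
{'eef_pos': array([557.77,  63.47, 204.17]), 'tcp_rot': array([-3.14,  0.  ,  0.52]), 'contact_force': array([-0.62, -0.63, -1.77]), 'wrist_torque': array([ 0.03,  0.02, -0.06])} 1.165
```

Emit:
move_arm(motion=[[0,0,0,0,0,0.001,0.005],[0,0,0,0,0,0.0015,0.005],[0,0,0,0,0,0.0015,0.005]])

```text
clock: 6.98
eef_pos: [557.8, 63.5, 202.7]
tcp_rot: [-3.142, 0.0, 0.517]
contact_force: [-0.7, -0.4, -0.5]
opening: 0.199
grasp_force: 43.8
```

Emit:
move_arm(motion=[[0,0,0,0,0,0.001,0.005],[0,0,0,0,0,0.001,0.005]])

```text
clock: 7.22
eef_pos: [557.8, 63.5, 201.7]
tcp_rot: [-3.142, 0.0, 0.517]
contact_force: [-1.0, -0.5, -0.5]
opening: 0.206
grasp_force: 43.8
```

```bash
python3 s.py
```

```text
{'eef_pos': array([557.82,  63.49, 201.69]), 'tcp_rot': array([-3.14,  0.  ,  0.52]), 'contact_force': array([-0.98, -0.51, -0.52]), 'wrist_torque': array([ 0.05, -0.  , -0.03])} 1.165
```

Emit:
move_arm(motion=[[0,0,0,0,0,0.001,0.005],[0,0,0,0,0,0.001,0.005]])

```text
clock: 7.48
eef_pos: [557.8, 63.5, 200.7]
tcp_rot: [-3.142, 0.0, 0.517]
contact_force: [-0.3, -0.1, -1.8]
opening: 0.202
grasp_force: 43.8
```

```bash
python3 s.py
```

```text
{'eef_pos': array([557.8 ,  63.5 , 200.69]), 'tcp_rot': array([-3.14,  0.  ,  0.52]), 'contact_force': array([-0.27, -0.07, -1.81]), 'wrist_torque': array([-0.05,  0.06, -0.01])} 1.165
```

Emit:
move_arm(motion=[[0,0,0,0,0,0.001,0.005],[0,0,0,0,0,0.002,0.005],[0,0,0,0,0,0.002,0.005]])

```text
clock: 7.85
eef_pos: [557.8, 63.5, 198.7]
tcp_rot: [-3.142, 0.0, 0.517]
contact_force: [-0.5, 0.3, -1.2]
opening: 0.202
grasp_force: 43.8
```

Emit:
move_arm(motion=[[0,0,0,0,0,0.0005,0.005],[0,0,0,0,0,0.001,0.005],[0,0,0,0,0,0.001,0.005]])

```text
clock: 8.22
eef_pos: [557.8, 63.5, 197.7]
tcp_rot: [-3.142, 0.0, 0.517]
contact_force: [-0.6, -0.2, -1.1]
opening: 0.203
grasp_force: 43.8
```

```bash
python3 s.py
```

```text
{'eef_pos': array([557.82,  63.47, 197.71]), 'tcp_rot': array([-3.14,  0.  ,  0.52]), 'contact_force': array([-0.62, -0.2 , -1.1 ]), 'wrist_torque': array([ 0.05,  0.04, -0.02])} 1.165
```

Emit:
move_arm(motion=[[0,0,0,0,0,0.0005,0.005],[0,0,0,0,0,0.001,0.005],[0,0,0,0,0,0.001,0.005]])

```text
clock: 8.6
eef_pos: [557.9, 63.5, 196.8]
tcp_rot: [-3.142, -0.0, 0.517]
contact_force: [-0.1, -0.2, 0.1]
opening: 0.201
grasp_force: 44.0
```

Emit:
move_arm(motion=[[0,0,0,0,0,0.0005,0.005],[0,0,0,0,0,0.001,0.005],[0,0,0,0,0,0.001,0.005]])

```text
clock: 8.98
eef_pos: [557.9, 63.5, 195.9]
tcp_rot: [3.142, -0.0, 0.517]
contact_force: [-0.1, 0.0, 1.8]
opening: 0.206
grasp_force: 44.2
```

```bash
python3 - <<'E'
from h import *
exec(open("s.py").read())
o=[]
n="scene";a,b=304,200
im,d=grab_frame(n);im=im[...,::-1];cv2.imwrite("pics/g3.png",cv2.resize(im[b-40:b+40,a-50:a+50],(600,480),interpolation=cv2.INTER_CUBIC))
E
```

```text
{'eef_pos': array([557.92,  63.5 , 195.89]), 'tcp_rot': array([ 3.14, -0.  ,  0.52]), 'contact_force': array([-0.06,  0.  ,  1.77]), 'wrist_torque': array([-0.07,  0.1 , -0.07])} 1.165
```

View pics/g3.png

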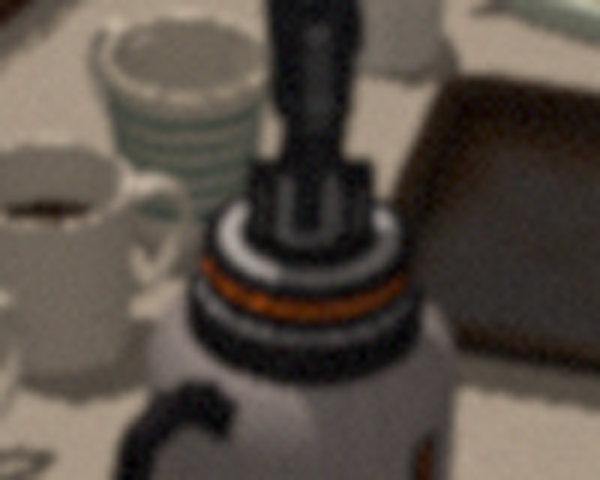

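The flange now sits level on the orange seal (band at about (305,300)), and the foot is at about 157.7 mm, so the lugs have dropped into the gaps. I'll turn clockwise gently.

Emit:
move_arm(motion=[[0,0,0.08,0,0,0.0002,0.005],[0,0,0.16,0,0,0.0003,0.005],[0,0,0.24,0,0,0.0003,0.005],[0,0,0.32,0,0,0.0003,0.005],[0,0,0.4,0,0,0.0003,0.005],[0,0,0.4,0,0,0.0003,0.005]])

```text
clock: 9.78
eef_pos: [558.1, 63.5, 195.7]
tcp_rot: [3.142, -0.001, 0.117]
contact_force: [0.9, -0.0, 1.9]
opening: 0.201
grasp_force: 44.2
```

```bash
python3 s.py
```

```text
{'eef_pos': array([558.15,  63.45, 195.71]), 'tcp_rot': array([ 3.14, -0.  ,  0.12]), 'contact_force': array([ 0.93, -0.03,  1.91]), 'wrist_torque': array([-0.07, -0.04, -0.03])} 1.564
```

Emit:
move_arm(motion=[[0,0,0.07,0,0,0.0002,0.005],[0,0,0.14,0,0,0.0004,0.005],[0,0,0.21,0,0,0.0006,0.005],[0,0,0.28,0,0,0.0006,0.005],[0,0,0.28,0,0,0.0006,0.005]])

```text
clock: 10.4
eef_pos: [558.1, 63.5, 195.1]
tcp_rot: [-3.141, -0.001, -0.161]
contact_force: [0.6, 1.3, 2.4]
opening: 0.202
grasp_force: 44.4
```

```bash
python3 s.py
```

```text
{'eef_pos': array([558.1 ,  63.48, 195.14]), 'tcp_rot': array([-3.14, -0.  , -0.16]), 'contact_force': array([0.6 , 1.26, 2.42]), 'wrist_torque': array([-0.17,  0.01,  0.01])} 1.843
```

Emit:
move_arm(motion=[[0,0,0.06,0,0,0.0002,0.005],[0,0,0.12,0,0,0.0004,0.005],[0,0,0.18,0,0,0.0005,0.005],[0,0,0.24,0,0,0.0005,0.005],[0,0,0.24,0,0,0.0005,0.005]])

```text
clock: 11.02
eef_pos: [558.0, 63.5, 194.6]
tcp_rot: [-3.141, -0.0, -0.401]
contact_force: [1.9, -0.8, 4.7]
opening: 0.204
grasp_force: 44.5
```

```bash
python3 s.py
```

```text
{'eef_pos': array([558.04,  63.5 , 194.63]), 'tcp_rot': array([-3.14, -0.  , -0.4 ]), 'contact_force': array([ 1.89, -0.8 ,  4.72]), 'wrist_torque': array([-0.19,  0.07,  0.  ])} 2.082
```

Emit:
move_arm(motion=[[0,0,0.05,0,0,0.0002,0.005],[0,0,0.1,0,0,0.0003,0.005],[0,0,0.15,0,0,0.0004,0.005],[0,0,0.2,0,0,0.0004,0.005],[0,0,0.2,0,0,0.0004,0.005]])

```text
clock: 11.65
eef_pos: [558.0, 63.5, 194.2]
tcp_rot: [-3.141, -0.0, -0.601]
contact_force: [0.8, -0.0, 5.0]
opening: 0.204
grasp_force: 44.7
```

```bash
python3 s.py
```

```text
{'eef_pos': array([557.98,  63.51, 194.19]), 'tcp_rot': array([-3.14, -0.  , -0.6 ]), 'contact_force': array([ 0.81, -0.03,  4.99]), 'wrist_torque': array([-0.25,  0.11, -0.04])} 2.282
```

Emit:
move_arm(motion=[[0,0,0.04,0,0,0.0001,0.005],[0,0,0.08,0,0,0.0001,0.005],[0,0,0.12,0,0,0.0001,0.005],[0,0,0.12,0,0,0.0001,0.005]])

```text
clock: 12.15
eef_pos: [557.9, 63.5, 194.0]
tcp_rot: [-3.141, -0.0, -0.721]
contact_force: [-1.0, -0.7, 4.9]
opening: 0.199
grasp_force: 44.7
```

```bash
python3 s.py
```

```text
{'eef_pos': array([557.91,  63.5 , 194.03]), 'tcp_rot': array([-3.14, -0.  , -0.72]), 'contact_force': array([-0.99, -0.67,  4.95]), 'wrist_torque': array([-0.21,  0.13, -0.04])} 2.402
```

Emit:
move_arm(motion=[[0,0,0.04,0,0,0,0.005],[0,0,0.08,0,0,0,0.005],[0,0,0.12,0,0,0,0.005],[0,0,0.12,0,0,0,0.005]])

```text
clock: 12.65
eef_pos: [557.9, 63.5, 194.0]
tcp_rot: [-3.142, 0.0, -0.841]
contact_force: [-0.4, -0.4, 5.0]
opening: 0.205
grasp_force: 44.7
```

```bash
python3 s.py
```

```text
{'eef_pos': array([557.86,  63.5 , 193.99]), 'tcp_rot': array([-3.14,  0.  , -0.84]), 'contact_force': array([-0.45, -0.36,  4.95]), 'wrist_torque': array([-0.24,  0.1 , -0.02])} 2.522
```

Emit:
move_arm(motion=[[0,0,0.04,0,0,0,0.005],[0,0,0.08,0,0,0,0.005],[0,0,0.08,0,0,0,0.005]])

```text
clock: 13.02
eef_pos: [557.2, 63.2, 193.8]
tcp_rot: [3.14, 0.0, -0.921]
contact_force: [-2.0, -2.0, 5.7]
opening: 0.202
grasp_force: 44.8
```

```bash
python3 s.py
```

```text
{'eef_pos': array([557.2 ,  63.22, 193.8 ]), 'tcp_rot': array([ 3.14,  0.  , -0.92]), 'contact_force': array([-1.98, -2.05,  5.66]), 'wrist_torque': array([-0.41,  0.56,  0.03])} 2.602
```

Emit:
move_arm(motion=[[0,0,0.03,0,0,0,0.005],[0,0,0.05,0,0,0,0.005],[0,0,0.05,0,0,0,0.005]])

```text
clock: 13.4
eef_pos: [557.0, 63.1, 193.7]
tcp_rot: [3.14, 0.0, -0.97]
contact_force: [-3.1, -2.3, 6.1]
opening: 0.203
grasp_force: 44.9
```

```bash
python3 s.py
```

```text
{'eef_pos': array([557.02,  63.1 , 193.74]), 'tcp_rot': array([ 3.14,  0.  , -0.97]), 'contact_force': array([-3.06, -2.33,  6.07]), 'wrist_torque': array([-0.53,  0.68,  0.33])} 2.652
```

Torque has risen to 0.33 N m at about 85° of turn with the stopper low, so it has reached the stops. I'll release and check that it stays down.

Emit:
move_arm(motion=[[0,0,0,0,0,0,0.02],[0,0,0,0,0,0,0.03],[0,0,0,0,0,0,0.045],[0,0,0,0,0,0,0.05],[0,0,0,0,0,-0.01,0.05],[0,0,0,0,0,-0.04,0.05],[0,0,0,0,0,-0.08,0.05],[0,0,0,0,0,-0.12,0.05]])

```text
clock: 14.4
eef_pos: [557.8, 63.5, 315.8]
tcp_rot: [-3.141, -0.0, -0.973]
contact_force: [0.2, -0.0, 0.7]
opening: 0.582
grasp_force: 0.0
```

Emit:
move_arm(motion=[[0,0,0,0,0,-0.03,0.05],[0,0,0,-0.03,-0.03,-0.03,0.05],[0,0,0,-0.08,-0.07,-0.03,0.05],[0,0,0,-0.11,-0.11,-0.03,0.05],[0,0,0,-0.13,-0.15,-0.03,0.05],[0,0,0,-0.14,-0.17,-0.03,0.05]])

```text
clock: 15.15
eef_pos: [620.1, 277.1, 344.3]
tcp_rot: [-3.141, 0.0, -0.972]
contact_force: [-0.4, -0.3, -0.3]
opening: 0.585
grasp_force: 0.0
```

```bash
python3 - <<'E'
from h import *
exec(open("s.py").read())
o=[]
for n,(a,b) in(("scene",(304,200)),("top",(279,229))):
    im,d=grab_frame(n);im=im[...,::-1];o.append(cv2.resize(im[b-40:b+40,a-50:a+50],(400,320),interpolation=cv2.INTER_CUBIC))
    C=cloud(n,d);sel=np.hypot(C[...,0]-558,C[...,1]-63)<46
    z=C[sel][:,2];h,e=np.histogram(z,bins=np.arange(176,240,4));print(n,dict(zip(e[:-1],h)))
    q=C[sel&(C[...,2]>210)&(C[...,2]<240)];print(n,"bar top pts",len(q),np.median(q,0).round(1))
    hsv=cv2.cvtColor(im.copy(),cv2.COLOR_BGR2HSV)
    q=C[sel&(hsv[...,1]<70)&(hsv[...,2]>85)];print("white z",len(q),np.median(q,0).round(1))
cv2.imwrite("pics/g4.png",np.hstack(o))
E
```

```text
{'eef_pos': array([620.15, 277.15, 344.34]), 'tcp_rot': array([-3.14,  0.  , -0.97]), 'contact_force': array([-0.39, -0.34, -0.3 ]), 'wrist_torque': array([-0.03,  0.04,  0.03])} 2.96
scene {np.int64(176): np.int64(27), np.int64(180): np.int64(16), np.int64(184): np.int64(111), np.int64(188): np.int64(308), np.int64(192): np.int64(12), np.int64(196): np.int64(16), np.int64(200): np.int64(11), np.int64(204): np.int64(14), np.int64(208): np.int64(16), np.int64(212): np.int64(18), np.int64(216): np.int64(15), np.int64(220): np.int64(43), np.int64(224): np.int64(43), np.int64(228): np.int64(0), np.int64(232): np.int64(0)}
scene bar top pts 121 [551.   74.7 222.8]
white z 211 [552.3  70.9 189.4]
top {np.int64(176): np.int64(15), np.int64(180): np.int64(94), np.int64(184): np.int64(230), np.int64(188): np.int64(194), np.int64(192): np.int64(55), np.int64(196): np.int64(7), np.int64(200): np.int64(7), np.int64(204): np.int64(7), np.int64(208): np.int64(4), np.int64(212): np.int64(15), np.int64(216): np.int64(21), np.int64(220): np.int64(61), np.int64(224): np.int64(24), np.int64(228): np.int64(6), np.int64(232): np.int64(0)}
top bar top pts 130 [555.7  62.9 221.8]
white z 225 [560.8  59.9 188.6]
```

View pics/g4.png

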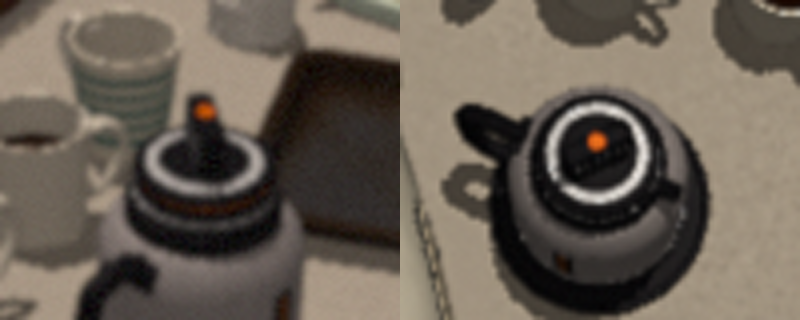

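The final picture shows the stopper seated level, with only a thin orange line of seal at (205,208). The flange top is at about 189 mm, which puts the foot at about 156 mm. The torque over the last 0.05 rad rose at about 6 N m/rad, matching the neck's own yield, so the lugs were on the stops. The gripper is clear.

```bash
python3 -c "
from rig import order;print(order.sign_off())"
```

```text
the job is handed in; nothing more can be done
None
```

The stopper is screwed fully home in the server's neck and stayed down when I let go (foot at about 156 mm). It dropped straight into a thread start with no crossing, I didn't touch the mugs, tin or creamer, and I handed the job in at about 15 s.

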